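# Wipe the wax crumbs off a primed painting panel

### The job

Two crumbs of wax are lying on the blank white painting panel. Take the wooden scraper block by its rail, wipe both crumbs off the panel onto the bench with it (do not touch them with the gripper), then stand the block upright on the bench, clear of the panel, and let go.

Things in the scene. Friction and masses are not known exactly. Their poses are not given: they have to be found in the camera images.
- board: blank painting panel, white primed top and bare wooden sides, 130 x 170 x 18 mm, lying flat and fixed to the bench. Origin: centre of its underside; its x axis runs along the 130 mm side, y along the 170 mm side, z up; its top is 18 mm above the origin.
- crumb_0_centre (a point): first crumb of ochre wax, a small roundish loose lump about 22 x 19 x 15 mm, lying on the panel. This point is its centre, 7.5 mm above the panel top at the start.
- crumb_1_centre (a point): second crumb of ochre wax, the same size, lying on the panel (larger lumps lying on the bench are not part of the job). This point is its centre, 7.5 mm above the panel top at the start.
- scraper_grip (a point): loose brown wooden scraper block with black rubber sole, 0.16 kg, upright on the bench left or right of the panel. Foot: 120 (x) x 36 (y) x 32 mm high; its long side faces do the wiping. On it, centred, a grip rail 70 (x) x 22 (y) mm, rising to 81 mm above the sole: grip across the 22 mm (along y). This point: middle of the rail, 56 mm above the sole, z up.

How it is judged:
By the outcome, as a careful person would: the job done as asked, in the order asked, and still so for the second after the job is handed in, with the robot touching nothing.
It also fails if it takes over 51 s, if anything falls off the work surface, if the arm or the gripper's body presses on something with over 40 N, if the wrist force passes 120 N, or if a joint passes its speed limit or range.

### The arm

A 7-joint arm with a two-finger parallel gripper is mounted at the origin on the work surface; the furniture and walls round the work are solid. World frame = base frame: x ahead of the robot, y to its left, z up, the work surface at z = 0. Lengths are in m, angles in rad, forces in N, time in s.
With the tool pointing down it reaches from about 0.4 to 0.875 m from the base axis. Payload 19.3 kg.
Tool frame: the origin (TCP) lies midway between the tips of the shut fingers; the grasp point (between the pads) lies 19 mm behind it; x points along the fingers, y is the direction in which the jaws open and shut, and the axes are right-handed (so a half turn about x gives the same grasp; the last joint's range is limited). The gripper opens to 85 mm and grips with 20 to 120 N. Pads are 22 mm wide; open, the fingers measure 114 mm over their backs; the gripper's body (76 mm by 85 mm) begins 54 mm behind the grasp point. The pads swing forward as they close: fully open they stand 13 mm farther back than shut.
Start: joints at [-1.236, 0.521, -0.036, 1.599, 0.021, 1.021, -0.113], TCP at [0.246, 0.574, 0.231] pointing down, gripper open.
Joint ranges: [-2.91, 2.91], [-0.3, 2.13], [-1.5, 1.42], [0.17, 2.43], [-1.26, 4.41], [0.16, 1.93], [-2.52, 2.52]. Speed limits (rad/s): [1.89, 1.89, 2.39, 2.39, 3.01, 3.01, 3.01].

### API

Orientations are given as [roll, pitch, yaw] about the fixed x, y, z axes, in that order (R = Rz(yaw) Ry(pitch) Rx(roll)).
In Python, from workcell import telemetry, vision, workorder gives the robot as it stands. The module is installed in compiled form; this text tells all that it offers.
- The arm moves only by the tool play_rows, never from a script. Its argument "deltas" is a list of rows, each a list of 7 numbers: the shift along the world's x, y, z in mm, then the turn, a rotation vector about the world's x, y, z in degrees, then the finger opening in mm, from 0 to 85.4. In form: [[x, y, z, wx, wy, wz, jaw], ...]. A call has 1 to 8 rows; each row shifts and turns the commanded pose from where the row before left it; what a row does not reach is not made up. A row lasts 1/8 s, in which the tool goes at most 62.5 mm and 10.7 degrees, less where a joint would pass 70% of its speed; a pose out of reach is approached as far as the arm can. A call with a gripper value outside its range is refused whole. The fingers move at their own pace and stop on an object; "grip_force" is the grip in N (left out, the last holds). Time passes only in rows, so rows that do not move let the fingers close. It gives the time, the measured TCP pose, the force and the opening at its end, in the units of the state.
- telemetry.observe(): the state, without advancing time (a new reading comes with each control period).
- vision.grab_frame(name): name is "scene" or "top" or "wrist"; returns the picture (400x640x3 uint8, red, green, blue); there is no depth.
- vision.camera_info(name): a dict with "mtx" (3x3 intrinsics, pixels), "rvec" (rotation vector, rad) and "tvec" (3), from world to camera coordinates, as OpenCV has them. Camera axes: x right, y down, z forward; pixel columns grow to the right and rows downward; lengths in m; the calibration is good to about 2 mm. The wrist camera is an equidistant fisheye: a pixel r from the principal point sees the ray r / f radians off the axis. A picture is of the moment at which its call begins: read the wrist's pose just before it. camera_info takes no time and is no camera call; for the wrist camera it gives the pose at the moment of the call.
- workorder.job_done(): hands the job in, once; it reports no verdict.
The state is a dict: "clock": time; "qpos": joint angles; "qd": joint speeds; "joint_efforts": joint torques, N m; "position": TCP position; "tool_rot": TCP orientation; "force": force on the tool from outside, world axes, zero at the start; "moment": the same for the moment, N m; "grip_width": finger opening in m.
Only numpy, scipy, OpenCV 4.12 (cv2) and the standard library are available. Lean on these libraries where they do the work, as an engineer would, in place of code of your own. Each camera call takes 0.05 s, during which the arm holds its last target. There are 200 camera calls.

## Working session

There is one attempt and no reset: what is moved stays moved. The work goes in short steps, Python scripts to look and compute and a tool call to move; the robot and the scene stay as the last step left them, time stands still between calls to the robot, and variables do not carry over. Pictures are saved under pics/ and viewed, about 8 in all and at most 12, crops included, and the job is handed in when it is done.

Besides the shell and the picture viewer there is one more tool, called after "Emit:" by a JSON object that holds its "name" and its "arguments". play_rows: Moves the arm, as the interface text tells. Its arguments: {"type":"object","properties":{"deltas":{"type":"array","items":{"type":"array","items":{"type":"number"}}},"grip_force":{"type":"number"}},"required":["deltas"]}

```bash
mkdir -p pics
python3 - <<'E'
from workcell import telemetry, vision
import cv2
s=telemetry.observe(); print(s['clock'],s['position'],s['tool_rot'],s['grip_width'])
for n in ('top','scene'):
    im=vision.grab_frame(n); cv2.imwrite(f'pics/{n}0.png',im[:,:,::-1]); print(vision.camera_info(n))
E
```

```text
0.0 [0.24606042 0.57417958 0.23071711] [-1.4976755   1.56967231 -1.9024945 ] 0.08528554431869358
{'mtx': array([[470.39793404,   0.        , 314.9286684 ],
       [  0.        , 470.39793404, 197.06944809],
       [  0.        ,   0.        ,   1.        ]]), 'rvec': array([ 2.14972271, -2.16162088,  0.150488  ]), 'tvec': array([-0.05280036,  0.46771038,  0.94295431])}
{'mtx': array([[441.14944011,   0.        , 314.08135135],
       [  0.        , 441.14944011, 195.08135161],
       [  0.        ,   0.        ,   1.        ]]), 'rvec': array([ 2.25977384, -0.68989652,  0.30531152]), 'tvec': array([-0.41208835,  0.20928996,  0.76700666])}
```

View pics/top0.png

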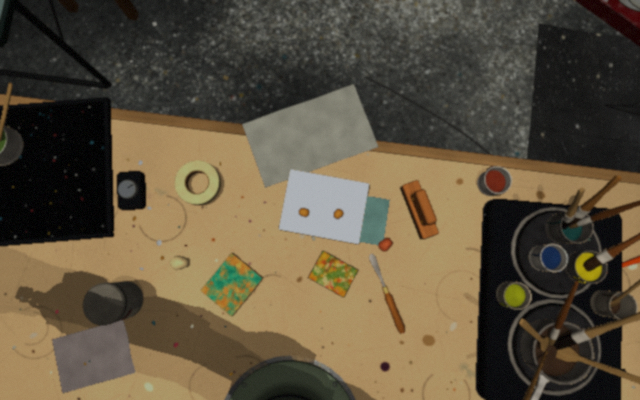

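View pics/scene0.png

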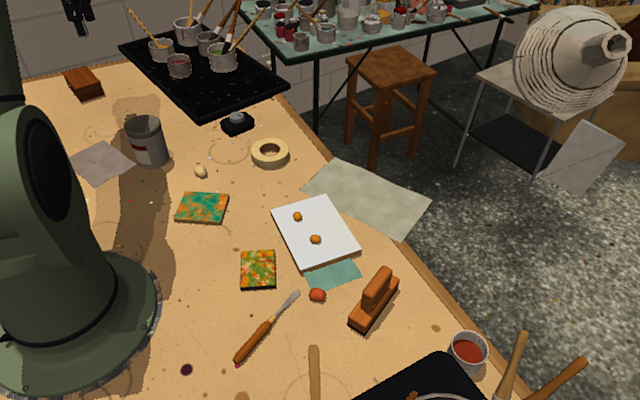

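The top view shows the panel at about (324,206), crumbs at (304,212) and (338,214), and the block at (420,208). The red lump at (386,243) is not part of the job. The scene view agrees. I'll wipe toward +y (image left), where the bench is free.

```bash
cat > h.py <<'E'
import cv2, numpy as np
from workcell import telemetry, vision
from scipy.spatial.transform import Rotation as Ro
def ray(name,px,z):
    c=vision.camera_info(name); R=cv2.Rodrigues(c['rvec'])[0]; C=-R.T@c['tvec']
    p=np.atleast_2d(np.float64(px)); K=c['mtx']
    d=np.c_[(p-K[:2,2])/[K[0,0],K[1,1]],np.ones(len(p))]@R
    return C+d*((z-C[2])/d[:,2])[:,None]
def tool():
    s=telemetry.observe(); return s, Ro.from_euler('xyz',s['tool_rot']).as_matrix()
E
python3 - <<'E'
from h import *
np.set_printoptions(precision=4,suppress=True)
im=cv2.imread('pics/top0.png'); hsv=cv2.cvtColor(im,cv2.COLOR_BGR2HSV)
def win(m,x0,y0,x1,y1):
    o=np.zeros_like(m); o[y0:y1,x0:x1]=m[y0:y1,x0:x1]; return o
def cs(m,amin): 
    return [c for c in cv2.findContours(m,cv2.RETR_EXTERNAL,cv2.CHAIN_APPROX_NONE)[0] if cv2.contourArea(c)>amin]
w=win(cv2.inRange(hsv,(100,0,150),(140,60,255)),265,160,380,255)
for c in cs(w,500):
    r=cv2.minAreaRect(c); P=ray('top',cv2.boxPoints(r),.018); print('panel',r,P,np.linalg.norm(np.diff(P,axis=0),axis=1),P.mean(0))
o=win(cv2.inRange(hsv,(3,150,80),(20,255,255)),285,175,365,240)
for c in cs(o,20):
    r=cv2.minAreaRect(c); print('crumb',r,ray('top',r[0],.0255))
print('hsv block',hsv[195,408],hsv[205,423],hsv[230,430],'bench',hsv[250,440])
b=win(cv2.inRange(hsv,(3,150,20),(11,255,255)),395,170,445,245)
for c in cs(b,100):
    r=cv2.minAreaRect(c); P=ray('top',cv2.boxPoints(r),.032);print('block',r,P,np.linalg.norm(np.diff(P,axis=0),axis=1),P.mean(0))
s,R=tool(); print('tool',R)
cv2.imwrite('pics/crop0.png',cv2.resize(im[160:260,260:460],None,fx=4,fy=4,interpolation=cv2.INTER_CUBIC))
E
```

```text
panel ((323.8880310058594, 206.11599731445312), (79.60401916503906, 59.658294677734375), 10.304847717285156) [[ 0.4039  0.0188  0.018 ]
 [ 0.528  -0.0032  0.018 ]
 [ 0.4967 -0.1684  0.018 ]
 [ 0.3735 -0.1436  0.018 ]] [0.126  0.1681 0.1256] [ 0.4505 -0.0741  0.018 ]
crumb ((338.5, 213.5), (7.0, 7.0), 90.0) [[ 0.4335 -0.1041  0.0255]]
crumb ((303.5, 212.0), (6.0, 7.0), 90.0) [[ 0.4371 -0.0315  0.0255]]
hsv block [ 13 183 155] [ 13 190 149] [ 13 189 150] bench [ 20 104 172]
tool [[-0.0003  0.3939  0.9192]
 [-0.0009  0.9192 -0.3939]
 [-1.     -0.001   0.0001]]
```

View pics/crop0.png

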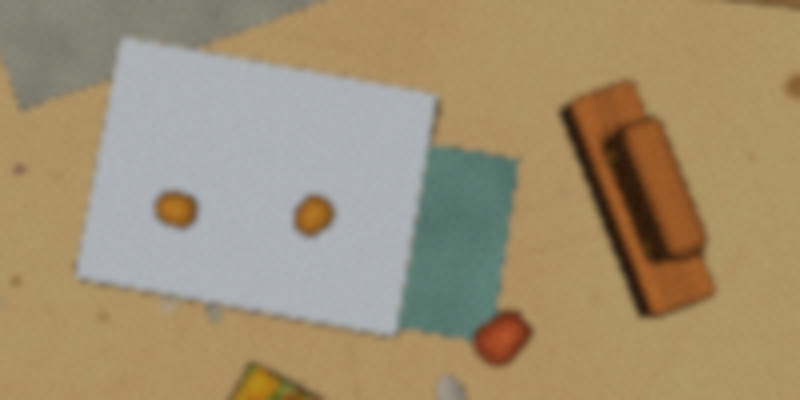

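The crop shows the block's foot-top corners at about (565,105), (630,82), (715,292) and (650,315). The rail top is at about (620,130), (657,118), (703,247) and (665,258).

Run:
```python
from h import *
np.set_printoptions(precision=4,suppress=True)
im=cv2.imread('pics/top0.png'); hsv=cv2.cvtColor(im,cv2.COLOR_BGR2HSV)
f=np.array([(565,105),(630,82),(715,292),(650,315)])/4+[260,160]
r=np.array([(620,130),(657,118),(703,247),(665,258)])/4+[260,160]
for n,q,z in(('foot',f,.032),('rail',r,.081)):
    P=ray('top',q,z); L=(P[0]+P[1]-P[2]-P[3])/2
    print(n,P.mean(0),np.linalg.norm(np.diff(P,axis=0),axis=1),'yaw',np.degrees(np.arctan2(L[1],L[0])))
R=tool()[1]; print('tool y yaw',np.degrees(np.arctan2(R[1,1],R[0,1])), telemetry.observe()['position'])
```

```text
foot [ 0.4405 -0.2721  0.032 ] [0.0363 0.1164 0.0357] yaw 20.14796168724629
rail [ 0.44   -0.2714  0.081 ] [0.0194 0.0669 0.0195] yaw 17.478068180814656
tool y yaw 66.80287489249255 [0.2461 0.5742 0.2308]
```

Emit:
{"name": "play_rows", "arguments": {"deltas": [[29,-34,0,0,0,-6.85,85],[29,-34,0,0,0,-6.85,85],[29,-34,0,0,0,-6.85,85],[29,-34,0,0,0,-6.85,85],[29,-34,0,0,0,-6.85,85],[29,-34,0,0,0,-6.85,85],[29,-34,0,0,0,-6.85,85],[29,-34,0,0,0,-6.85,85]]}}

```text
clock: 1.1
position: [0.4789, 0.3012, 0.2312]
tool_rot: [-1.322, 1.571, -2.687]
force: [-0.7, 0.4, 0.2]
grip_width: 0.0852
```

Emit:
{"name": "play_rows", "arguments": {"deltas": [[7,-50,0,0,0,-6.85,85],[7,-50,0,0,0,-6.85,85],[7,-50,0,0,0,-6.85,85],[7,-50,0,0,0,-6.85,85],[7,-50,0,0,0,-6.85,85],[7,-50,0,0,0,-6.85,85]]}}

```text
clock: 1.85
position: [0.5201, 0.0009, 0.2312]
tool_rot: [-1.764, 1.571, 2.437]
force: [0.8, 0.4, -0.9]
grip_width: 0.0849
```

Emit:
{"name": "play_rows", "arguments": {"deltas": [[-13,-45,0,0,0,-6.85,85],[-13,-45,0,0,0,-6.85,85],[-13,-45,0,0,0,-6.85,85],[-13,-45,0,0,0,-6.85,85],[-13,-45,0,0,0,-6.85,85],[-13,-45,0,0,0,-6.85,85],[0,0,0,0,0,0,85],[0,0,0,0,0,0,85]]}}

```text
clock: 2.85
position: [0.4422, -0.2671, 0.231]
tool_rot: [-1.126, 1.57, 2.362]
force: [-1.0, -0.4, 0.1]
grip_width: 0.0847
```

Run:
```python
from h import *
np.set_printoptions(precision=4,suppress=True)
s,R=tool(); print(s['clock'],s['position'],'y yaw',np.degrees(np.arctan2(R[1,1],R[0,1])),R,s['qpos'],s['force'])
c=vision.camera_info('wrist'); print(c)
im=vision.grab_frame('wrist'); cv2.imwrite('pics/w1.png',im[:,:,::-1])
```

```text
2.85 [ 0.4422 -0.2671  0.231 ] y yaw -70.15010245449567 [[-0.0005  0.3396 -0.9406]
 [ 0.0005 -0.9406 -0.3396]
 [-1.     -0.0006  0.0003]] [-0.1014  0.4342  0.717   1.9085 -0.3528  0.9282 -0.4393] [-1.02   -0.3511  0.0548]
{'mtx': array([[309.7069,   0.    , 316.9988],
       [  0.    , 309.7069, 201.9969],
       [  0.    ,   0.    ,   1.    ]]), 'rvec': array([-2.3545,  1.6547,  0.2582]), 'tvec': array([-0.4001,  0.2705,  0.4797])}
```

View pics/w1.png

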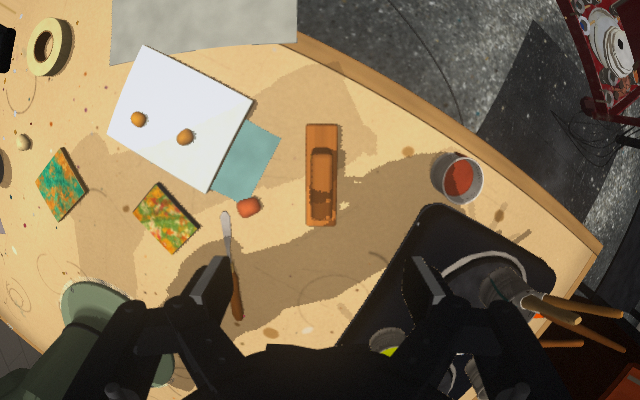

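The wrist view shows the foot at x 306–340, y 125–226, with the rail top at about (311–332, 149–221). The fingers' approach is clear.

```bash
cat >> h.py <<'E'
def wray(px,z):
    c=vision.camera_info('wrist'); R=cv2.Rodrigues(c['rvec'])[0]; C=-R.T@c['tvec']
    u=cv2.fisheye.undistortPoints(np.float64(px).reshape(-1,1,2),c['mtx'],np.zeros(4)).reshape(-1,2)
    d=np.c_[u,np.ones(len(u))]@R
    return C+d*((z-C[2])/d[:,2])[:,None]
E
python3 - <<'E'
from h import *
np.set_printoptions(precision=4,suppress=True)
for n,q,z in(('foot',[(306,125),(340,125),(337,226),(307,226)],.032),('rail',[(311,149),(332,149),(331,221),(311,221)],.081)):
    P=wray(q,z); L=(P[0]+P[1]-P[2]-P[3])/2
    print(n,P.mean(0),np.linalg.norm(np.diff(P,axis=0),axis=1),'yaw',np.degrees(np.arctan2(L[1],L[0])))
P=wray([(142,45),(253,100),(208,192),(108,131)],.018); print(P,np.linalg.norm(np.diff(P,axis=0),axis=1),P.mean(0))
print(wray([(138,119),(185,137)],.0255))
E
```

```text
foot [ 0.4424 -0.2723  0.032 ] [0.0373 0.1189 0.0358] yaw 19.550953860884956
rail [ 0.4442 -0.2695  0.081 ] [0.02   0.0733 0.0203] yaw 19.67719007975986
[[ 0.5286 -0.0007  0.018 ]
 [ 0.499  -0.1672  0.018 ]
 [ 0.3746 -0.1455  0.018 ]
 [ 0.4072  0.0209  0.018 ]] [0.1691 0.1263 0.1695] [ 0.4523 -0.0731  0.018 ]
[[ 0.4371 -0.0296  0.0255]
 [ 0.4338 -0.1011  0.0255]]
```

Emit:
{"name": "play_rows", "arguments": {"deltas": [[0,-4,-30,0,0,0,85],[0,0,-45,0,0,0,85],[0,0,-40,0,0,0,85],[0,0,-30,0,0,0,85],[0,0,-25,0,0,0,85],[0,0,-15,0,0,0,85],[0,0,-8,0,0,0,85],[0,0,0,0,0,0,85]]}}

```text
clock: 3.9
position: [0.4423, -0.2714, 0.0384]
tool_rot: [-2.174, 1.571, 1.314]
force: [-0.4, -0.7, -0.2]
grip_width: 0.0846
```

Emit:
{"name": "play_rows", "arguments": {"deltas": [[0,0,0,0,0,0,10],[0,0,0,0,0,0,10],[0,0,0,0,0,0,10],[0,0,0,0,0,0,10],[0,0,0,0,0,0,10],[0,0,0,0,0,0,10],[0,0,0,0,0,0,10],[0,0,0,0,0,0,10]], "grip_force": 70}}

```text
clock: 4.9
position: [0.4424, -0.2716, 0.0386]
tool_rot: [2.716, 1.57, -0.08]
force: [-0.2, 0.1, 6.3]
grip_width: 0.0216
```

Emit:
{"name": "play_rows", "arguments": {"deltas": [[0,0,20,0,0,0,10],[0,0,40,0,0,0,10],[-4,25,0,0,0,-6,10],[-4,25,0,0,0,-6,10],[-4,25,0,0,0,-6,10],[-4,25,0,0,0,-6,10],[-4,27,0,0,0,-6.2,10],[0,0,0,0,0,0,10]]}}

```text
clock: 5.9
position: [0.4219, -0.1427, 0.0981]
tool_rot: [-0.547, 1.57, 2.415]
force: [0.0, -0.2, -0.9]
grip_width: 0.0211
```

Run:
```python
from h import *
np.set_printoptions(precision=4,suppress=True)
s,R=tool(); print(s['clock'],s['position'],'y yaw',np.degrees(np.arctan2(R[1,1],R[0,1])),R[:,0],s['force'],s['grip_width'])
im=vision.grab_frame('scene'); cv2.imwrite('pics/s2.png',cv2.resize(im[150:350,200:460,::-1],None,fx=3,fy=3))
```

```text
5.9 [ 0.4219 -0.1427  0.0981] y yaw -100.30413809598785 [-0.0009  0.0008 -1.    ] [ 0.02   -0.216  -0.8549] 0.021143563951167052
```

View pics/s2.png

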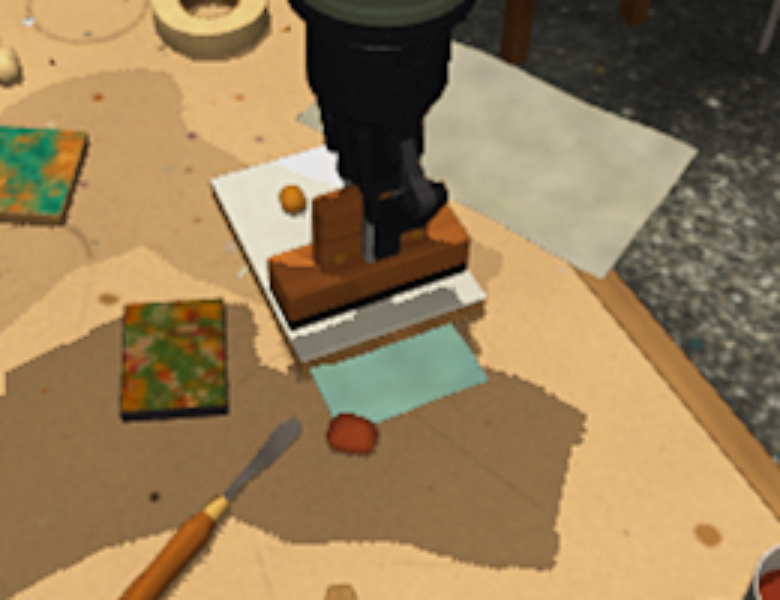

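Emit:
{"name": "play_rows", "arguments": {"deltas": [[0,-2,-15,0,0,0,10],[0,0,-12,0,0,0,10],[0,0,-7,0,0,0,10],[0,0,-5,0,0,0,10],[0,0,0,0,0,0,10],[0,0,0,0,0,0,10]]}}

```text
clock: 6.7
position: [0.4223, -0.1466, 0.0595]
tool_rot: [-3.074, 1.57, -0.114]
force: [-0.0, -0.4, -1.4]
grip_width: 0.0216
```

Emit:
{"name": "play_rows", "arguments": {"deltas": [[1.1,6,0,0,0,0,10],[1.1,6,0,0,0,0,10],[1.1,6,0,0,0,0,10],[1.1,6,0,0,0,0,10],[1.1,6,0,0,0,0,10],[1.1,6,0,0,0,0,10],[1.1,6,0,0,0,0,10],[1.1,6,0,0,0,0,10]]}}

```text
clock: 7.7
position: [0.431, -0.0981, 0.0593]
tool_rot: [-1.166, 1.571, 1.794]
force: [-0.6, 0.2, -1.8]
grip_width: 0.0211
```

Emit:
{"name": "play_rows", "arguments": {"deltas": [[1.1,6,0,0,0,0,10],[1.1,6,0,0,0,0,10],[1.1,6,0,0,0,0,10],[1.1,6,0,0,0,0,10],[1.1,6,0,0,0,0,10],[1.1,6,0,0,0,0,10],[1.1,6,0,0,0,0,10],[1.1,6,0,0,0,0,10]]}}

```text
clock: 8.7
position: [0.4398, -0.0501, 0.0593]
tool_rot: [-0.239, 1.571, 2.721]
force: [-0.3, 0.5, -1.7]
grip_width: 0.0214
```

Run:
```python
from h import *
s,R=tool(); print(s['clock'],s['position'],s['force'],s['grip_width'])
im=vision.grab_frame('scene'); a=cv2.resize(im[150:350,200:460,::-1],None,fx=1.5,fy=1.5)
im=vision.grab_frame('wrist'); b=im[0:300,60:450,::-1]
cv2.imwrite('pics/s3.png',np.hstack([a,b]))
```

```text
8.7 [ 0.43981194 -0.05012778  0.05926859] [-0.30860574  0.46866478 -1.68799347] 0.021397002232834243
```

View pics/s3.png

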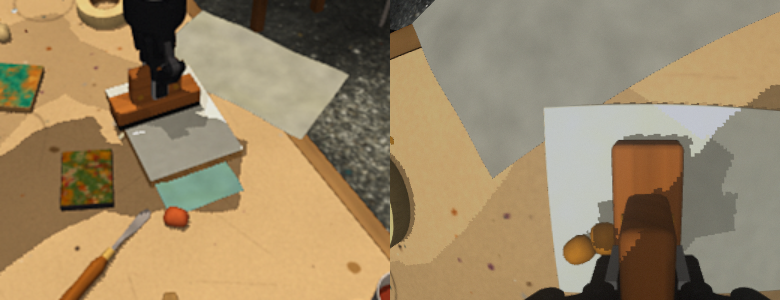

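The scene crop shows the block mid-panel. In the wrist crop both crumbs, at about (578,250) and (603,237), are ahead of its wiping face. I'll carry on.

Emit:
{"name": "play_rows", "arguments": {"deltas": [[1.1,6,0,0,0,0,10],[1.1,6,0,0,0,0,10],[1.1,6,0,0,0,0,10],[1.1,6,0,0,0,0,10],[1.1,6,0,0,0,0,10],[1.1,6,0,0,0,0,10],[1.1,6,0,0,0,0,10],[1.1,6,0,0,0,0,10]]}}

```text
clock: 9.8
position: [0.4486, -0.0021, 0.0593]
tool_rot: [-1.214, 1.571, 1.746]
force: [0.8, 0.0, -2.2]
grip_width: 0.0212
```

Emit:
{"name": "play_rows", "arguments": {"deltas": [[1.1,6,0,0,0,0,10],[1.1,6,0,0,0,0,10],[1.1,6,0,0,0,0,10],[1.1,6,0,0,0,0,10],[0,0,0,0,0,0,10],[0,0,0,0,0,0,10],[0,0,0,0,0,0,10]]}}

```text
clock: 10.68
position: [0.453, 0.0212, 0.0593]
tool_rot: [2.531, 1.571, -0.792]
force: [-0.9, 0.1, -1.6]
grip_width: 0.0213
```

Run:
```python
from h import *
s,R=tool(); print(s['clock'],s['position'],s['force'],s['grip_width'])
im=vision.grab_frame('scene'); a=cv2.resize(im[130:330,180:440,::-1],None,fx=1.5,fy=1.5)
im=vision.grab_frame('wrist'); b=im[0:300,60:450,::-1]
cv2.imwrite('pics/s4.png',np.hstack([a,b]))
```

```text
10.675 [0.45296151 0.02123663 0.05932442] [-0.88412583  0.05061462 -1.59054261] 0.02134352220704531
```

View pics/s4.png

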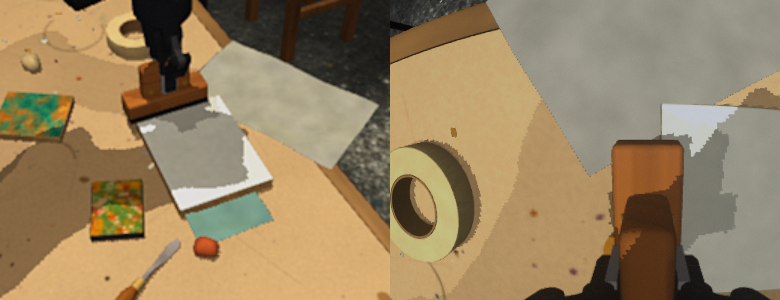

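The panel looks empty and a crumb shows just past its edge at (610,243). I'll lift and check for the other.

Emit:
{"name": "play_rows", "arguments": {"deltas": [[0,0,20,0,0,0,10],[0,0,40,0,0,0,10],[0,-40,20,0,0,0,10],[0,-50,0,0,0,0,10],[0,-50,0,0,0,0,10],[0,-50,0,0,0,0,10],[0,0,0,0,0,0,10]]}}

```text
clock: 11.65
position: [0.4522, -0.1725, 0.1396]
tool_rot: [2.19, 1.569, -1.139]
force: [0.2, 0.1, -1.5]
grip_width: 0.0214
```

Run:
```python
from h import *
s,R=tool(); print(s['clock'],s['position'],s['force'],s['grip_width'])
im=vision.grab_frame('top'); cv2.imwrite('pics/top5f.png',im[:,:,::-1]); a=cv2.resize(im[150:270,240:450,::-1],None,fx=2,fy=2)
im=vision.grab_frame('scene'); b=cv2.resize(im[130:330,180:440,::-1],(312,240))
cv2.imwrite('pics/s5.png',np.hstack([a,b]))
```

```text
11.65 [ 0.4522025  -0.17253876  0.13960935] [ 0.20992506  0.06245681 -1.51318365] 0.021417997702351126
```

View pics/s5.png

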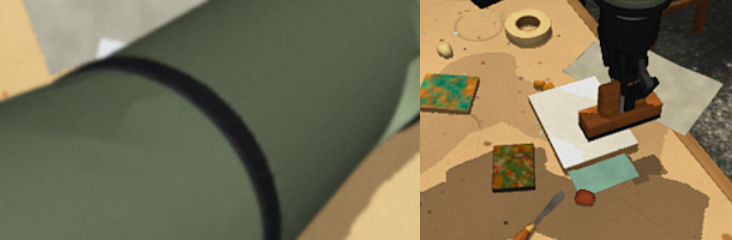

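Run:
```python
from h import *
im=vision.grab_frame('scene'); b=cv2.resize(im[180:260,240:340,::-1],None,fx=6,fy=6,interpolation=cv2.INTER_CUBIC)
cv2.imwrite('pics/s6.png',b)
hsv=cv2.cvtColor(im,cv2.COLOR_RGB2HSV); m=cv2.inRange(hsv,(8,200,90),(20,255,255)); m[:180]=0;m[230:]=0;m[:,:255]=0;m[:,320:]=0
n,_,st,ce=cv2.connectedComponentsWithStats(m)
for i in range(1,n):
    if st[i,4]>8: print(st[i],ce[i],ray('scene',ce[i],.0075),ray('scene',ce[i],.0255))
```

```text
[275 198  16   7  75] [282.41333333 200.69333333] [[0.44014485 0.03767965 0.0075    ]] [[0.43136533 0.02184536 0.0255    ]]
[313 220   7  10  44] [316.54545455 224.45454545] [[ 0.46280742 -0.0611783   0.0075    ]] [[ 0.45342931 -0.07440143  0.0255    ]]
```

View pics/s6.png

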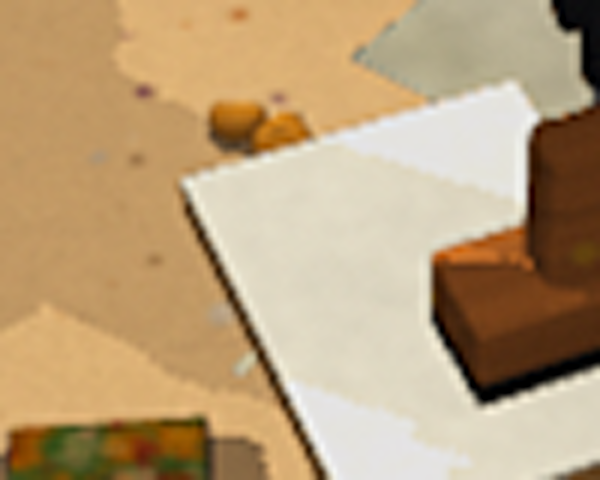

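Both crumbs lie on the bench just past the panel's left edge, at about (238,122) and (280,132) in the crop. The panel edge hides part of the nearer one, and the panel itself is clear. Next I'll stand the block back on its free spot.

Emit:
{"name": "play_rows", "arguments": {"deltas": [[-3,-34,0,0,0,0,10],[-3,-34,0,0,0,0,10],[-4,-36,-20,0,0,0,10],[0,0,-35,0,0,0,10],[0,0,-20,0,0,0,10],[0,0,-12,0,0,0,10],[0,0,-7,0,0,0,10],[0,0,-2,0,0,0,10]]}}

```text
clock: 12.8
position: [0.4433, -0.2722, 0.0434]
tool_rot: [-3.072, 1.571, -0.112]
force: [-1.1, 0.7, -0.8]
grip_width: 0.0212
```

Emit:
{"name": "play_rows", "arguments": {"deltas": [[0,0,-1.5,0,0,0,10],[0,0,-1.5,0,0,0,10],[0,0,-1.5,0,0,0,10],[0,0,0,0,0,0,10],[0,0,0,0,0,0,10]]}}

```text
clock: 13.42
position: [0.443, -0.2726, 0.0388]
tool_rot: [-2.504, 1.571, 0.456]
force: [0.7, 0.6, -1.8]
grip_width: 0.021
```

Emit:
{"name": "play_rows", "arguments": {"deltas": [[0,0,-0.6,0,0,0,10],[0,0,0,0,0,0,10],[0,0,0,0,0,0,10]]}}

```text
clock: 13.8
position: [0.443, -0.2727, 0.0386]
tool_rot: [-2.752, 1.57, 0.208]
force: [-2.1, 1.2, 10.2]
grip_width: 0.0216
```

Contact at the same height as when I picked it up. Releasing.

Emit:
{"name": "play_rows", "arguments": {"deltas": [[0,0,0,0,0,0,30],[0,0,0,0,0,0,50],[0,0,0,0,0,0,85],[0,0,0,0,0,0,85],[0,0,0,0,0,0,85],[0,0,0,0,0,0,85]]}}

```text
clock: 14.55
position: [0.4429, -0.2725, 0.0382]
tool_rot: [-0.752, 1.571, 2.208]
force: [-0.5, 0.1, 0.3]
grip_width: 0.0847
```

Emit:
{"name": "play_rows", "arguments": {"deltas": [[0,0,15,0,0,0,85],[0,0,30,0,0,0,85],[0,0,45,0,0,0,85],[0,0,50,0,0,0,85],[0,0,50,0,0,0,85],[0,0,20,0,0,0,85],[0,0,0,0,0,0,85],[0,0,0,0,0,0,85]]}}

```text
clock: 15.55
position: [0.4427, -0.2722, 0.2479]
tool_rot: [-0.692, 1.57, 2.268]
force: [0.7, -1.2, -0.1]
grip_width: 0.085
```

Run:
```python
from h import *
s,R=tool(); print(s['clock'],s['position'],s['force'],s['grip_width'])
im=vision.grab_frame('scene'); b=cv2.resize(im[150:350,200:420,::-1],None,fx=2,fy=2)
im=vision.grab_frame('wrist'); a=im[:,:360,::-1]
cv2.imwrite('pics/s7.png',np.hstack([a,b]))
```

```text
15.55 [ 0.44265636 -0.27223576  0.24793307] [ 0.73075384 -1.16619025 -0.05817956] 0.0850481638797705
```

View pics/s7.png

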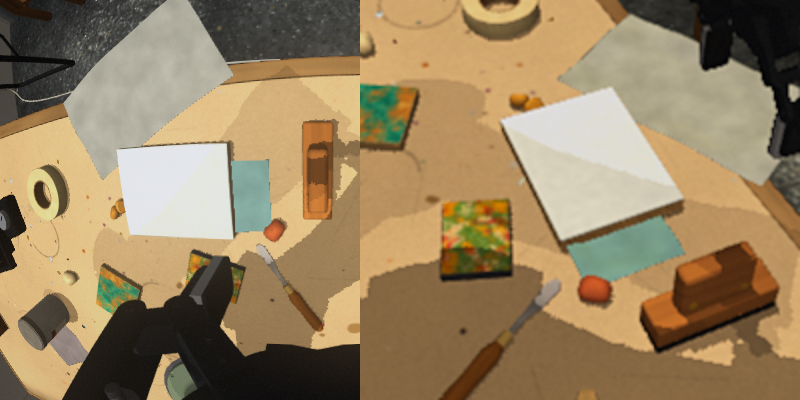

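The panel is bare. Both crumbs lie on the bench beside its left edge, at about (117,208) in the wrist view. The block stands upright, clear of the panel, and the gripper is free of everything.

```bash
python3 -c "
from workcell import workorder
print(workorder.job_done())"
```

```text
the job is handed in; nothing more can be done
None
```

The job is done and handed in at about 15.7 s of the 51 s allowed. I gripped the scraper by its rail and wiped both crumbs off the panel's left (+y) side in one slow pass, with the sole set to run about 3 mm above the panel. I then stood the block upright on the bench close to its original spot and let go.

- **Panel and crumbs:** in the last wrist and scene pictures the panel is bare and both crumbs lie on the bench right beside its left edge. The panel edge hides part of the nearer crumb in the scene view, but the wrist view shows it on the bench.
- **Block:** it stands upright, well clear of the panel, with the open gripper 0.25 m above the bench and touching nothing.
- **Forces:** the highest wrist force I read was about 10 N, when setting the block down.

One picture failed: the top view after the wipe was blocked by the arm, so I used the scene and wrist cameras instead. No other check failed or disagreed.

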